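# Stir the warming beads and read the pot's temperature

## Task

Stir the ceramic beads in the pot with the standing stirrer, at least two full turns with its foot close to the pot's floor and wide enough to push every bead from its place, then stand the stirrer upright on the cork coaster and let go. Then pick up the yellow thermometer and, from 5 to 10 cm away, point it level and square at the middle of the black patch on the pot's side, holding it still for two seconds, and lay it right way up along the middle of the blue mat. Keep all the beads in the pot, do not touch the pot or its heater with the thermometer, and do not disturb the other things on the bench.

Things in the scene. Friction and masses are not known exactly. Their poses are not given: they have to be found in the camera images.
- hearth: Round pale firebrick heater (184 mm across, top 30 mm above the table) with a straight-sided steel pot clamped on its middle: outer radius 74 mm, wall 4 mm, rim 105 mm above the table, a wooden handle (9 mm radius) sticking out to its +y, reaching 175 mm from the axis and 112 mm high. Fixed. Origin on the table under the pot's axis, z up; the black patch faces its -y.
- pot_floor (a point): Centre of the pot's flat inner floor, 35 mm above the table; inner radius 70 mm, 70 mm deep. Axes as the hearth's.
- patch (a point): Centre of the matt black measuring patch on the outside of the pot's wall (40 mm wide, 55 mm high, running up over the lip so that it also shows from above as a black arc), 72 mm above the table, straight across the pot from the handle; its outward direction is the hearth's -y. Axes as the hearth's.
- stirrer: Stirrer standing upright on its own flat steel foot: foot radius 16 mm and 24 mm high, thin steel neck, wooden round handle of radius 11 mm from 78 to 142 mm above the underside. Origin at the centre of the foot's underside, z up along the handle.
- stirrer_grip (a point): Point on the stirrer's axis at the middle of its wooden handle, 112 mm above the underside.
- thermometer: Yellow and black infrared thermometer lying on its flat underside: 150 mm long, 34 mm wide, 34 mm high; yellow grip body from x = -75 to +30 mm, round black snout from +30 to +75 mm, screen and red button on top. Origin at the centre of the underside, x towards the nose, z up. It looks straight out of the nose along +x.
- thermo_nose (a point): Middle of the thermometer's lens, 75 mm ahead of its origin and 17 mm above its underside.
- thermo_spot (a point): Imaginary point on the thermometer's line of sight, 70 mm in front of the lens; axes as the thermometer's.
- coaster: Round cork coaster, radius 45 mm, 6 mm thick, fixed. Origin at the centre of its underside.
- mat: Blue mat, 190 mm (x) by 90 mm (y), 4 mm thick, fixed. Origin at the centre of its underside.
- bead0: Chunky terracotta ceramic bead in the pot: short cylinder of radius 11 mm, 18 mm high, loose. Origin at the centre of its underside.
- bead1: Chunky white ceramic bead in the pot: short cylinder of radius 11 mm, 18 mm high, loose. Origin at the centre of its underside.
- bead2: Chunky blue ceramic bead in the pot: short cylinder of radius 11 mm, 18 mm high, loose. Origin at the centre of its underside.
- bead3: Chunky terracotta ceramic bead in the pot: short cylinder of radius 11 mm, 18 mm high, loose. Origin at the centre of its underside.
- bead4: Chunky white ceramic bead in the pot: short cylinder of radius 11 mm, 18 mm high, loose. Origin at the centre of its underside.
- jar: Glass jar with a metal lid, radius 25 mm, 76 mm high, upright, between the robot and the pot. Bystander. Origin at the centre of its underside.
- pliers: Red-handled pliers lying flat, 160 mm long (x from -96 to +66 mm, jaws to +x), 56 mm wide, 12 mm high. Bystander.
- dish: Small white bowl, radius 42 mm, 24 mm high. Bystander. Origin at the centre of its underside.
- file: File with a wooden handle, 210 mm long along its x (-110 to +100 mm), 18 mm wide and high. Bystander.
- block: Steel bench block, 90 x 90 x 25 mm. Bystander. Origin at the centre of its underside.
- cup: Grey cup of brushes standing upright, radius 22 mm, 95 mm high, the brush handles reaching 160 mm. Bystander. Origin at the centre of its underside.
- hammer: Hammer lying along its x, about 260 mm long, head to +x. Bystander.
Not all that is in view belongs to the job. What is shaped like the stirrer but green or orange is not meant. Leave any purple look-alike of the thermometer alone.

How it is judged:
By the outcome, as a careful person would: the job done as asked, in the order asked, and still so for the second after the job is handed in, with the robot touching nothing.
It also fails if it takes over 72 s, if anything falls off the work surface, if the arm or the gripper's body presses on something with over 40 N, if the wrist force passes 120 N, or if a joint passes its speed limit or range.

## Robot

A 6-joint arm with a two-finger parallel gripper is mounted at the origin on the work surface. World frame = base frame: x ahead of the robot, y to its left, z up, the work surface at z = 0. Lengths are in mm, angles in rad, forces in N, time in s.
With the tool pointing down it reaches from about 300 to 775 mm from the base axis. Payload 14.6 kg.
Tool frame: the origin (TCP) lies between the finger pads; the fingertips stand manip.nose_length ahead of it and the grasp point (between the pads) lies 11 mm behind it (manip.nose_length is the distance from the TCP to the fingertips, in mm); z points along the fingers, y is the line along which they close (so a half turn about z gives the same grasp; the last joint's range is limited). The gripper opens to 94 mm and grips with 3 to 60 N. Pads are 16 mm wide; open, the fingers measure 119 mm over their backs; the gripper's body (75 mm by 177 mm) begins 78 mm behind the grasp point.
Start: joints at [-1.219, 0.3, 1.521, -0, 1.321, -0.067], TCP at [223.658, -502.461, 213.446] pointing down, gripper open.
Joint ranges: [-3.03, 3.03], [-0.79, 2.21], [0.23, 2.52], [-1.04, 4.18], [0, 3.07], [-2.55, 2.55]. Speed limits (rad/s): [2.22, 2.22, 2.57, 3.14, 3.14, 3.14].

## Interface

Orientations are given as [roll, pitch, yaw] about the fixed x, y, z axes, in that order (R = Rz(yaw) Ry(pitch) Rx(roll)).
In Python, from cell import manip, cams, job gives the robot as it stands.
- The arm moves only by the tool jog_arm, never from a script. Its argument "commands" is a list of rows, each an object of numbers: "dx", "dy", "dz": the shift along the tool's x, y, z each as a share of 40 mm, from -1 to 1; "ax", "ay", "az": the turn, a rotation vector about the tool's x, y, z each as a share of 10 degrees, from -1 to 1; "gripper": the closure, from 0 (fully open) to 1 (shut). A call has 1 to 10 rows; each row shifts and turns the commanded pose from where the row before left it, along the tool's axes as they then stand; what a row does not reach is not made up. A row lasts 1/8 s, in which the tool goes at most 62.5 mm and 10.7 degrees, less where a joint would pass 70% of its speed; a pose out of reach is approached as far as the arm can. A call with a number of a shift or a turn outside -1 to 1 is refused whole. A call with a gripper value outside its range is refused whole. The fingers move at their own pace and stop on an object; "squeeze" is the grip in N (left out, the last holds). Time passes only in rows, so rows that do not move let the fingers close. It gives the time, the measured TCP pose, the force, the opening and the grip force at its end, in the units of the state.
- manip.read_state(): the state, without advancing time (a new reading comes with each control period).
- cams.camera(name): name is "side" or "top"; returns a dict with "image" (384x512x3 uint8, red, green, blue), "fx", "fy", "cx", "cy" (pixels), "dist_coeffs" ([k1, k2, p1, p2, k3] as OpenCV has them; the pictures are not rectified), "world_to_cam" (4x4, takes a point from world to camera coordinates). Camera axes: x right, y down, z forward; pixel columns grow to the right and rows downward; lengths in mm; the calibration is good to about 2 mm. A picture is of the moment at which its call begins. There is no depth.
- job.sign_off(): hands the job in; it is judged then, once.
The state is a dict: "clock": time; "joints": joint angles; "qd": joint speeds; "effort": joint torques, N m; "eef_pos": TCP position; "eef_rot": TCP orientation; "wrist_force": force on the tool from outside, world axes, zero at the start; "moment": the same for the moment, N m; "finger_gap": finger opening in mm; "finger_force": force on a finger pad.
Only numpy, scipy, OpenCV 4.12 (cv2) and the standard library are available. Lean on these libraries where they do the work, as an engineer would, in place of code of your own. Each camera call takes 0.05 s, during which the arm holds its last target. There are 200 camera calls.

## Working session

There is one attempt and no reset: what is moved stays moved. The work goes in short steps, Python scripts to look and compute and a tool call to move; the robot and the scene stay as the last step left them, time stands still between calls to the robot, and variables do not carry over. Pictures are saved under pics/ and viewed, at most 10 in all, crops included, and the job is handed in when it is done.

Besides the shell and the picture viewer there is one more tool, called as a command line: name --argument value ..., lists and objects as JSON in quotes. jog_arm: Moves the arm, as the interface text tells. Shift numbers are shares of 40 mm and turn numbers shares of 10 degrees, none past 1 either way. Its arguments: {"type":"object","properties":{"commands":{"type":"array"},"squeeze":{"type":"number"}},"required":["commands"]}

```bash
ls; mkdir -p pics
python3 - <<'E'
from cell import manip,cams,job
import cv2,numpy as np
s=manip.read_state();print(s,manip.nose_length)
for n in("side","top"):
    c=cams.camera(n);cv2.imwrite(f"pics/{n}0.png",cv2.resize(c["image"][:,:,::-1],(800,600),interpolation=cv2.INTER_CUBIC))
    np.savez(f"{n}0.npz",**c)
    print(n,c["fx"],c["fy"],c["cx"],c["cy"],c["dist_coeffs"],np.round(c["world_to_cam"],3).tolist())
E
```

```text
pics
{'clock': 0.0, 'joints': array([-1.21859698e+00,  3.00485597e-01,  1.52159165e+00, -2.05217922e-05,
        1.32070674e+00, -6.65755885e-02]), 'qd': array([-0.00049221,  0.00025334,  0.00053717,  0.00100108,  0.00063787,
        0.0014146 ]), 'effort': array([-1.19577420e-03, -5.31810594e+01, -3.52735627e+01,  7.07741152e-02,
        2.43823574e-02, -9.77616469e-05]), 'eef_pos': array([ 223.56759223, -502.22608148,  212.87390704]), 'eef_rot': array([-3.14040264e+00, -5.94219500e-05,  4.18779989e-01]), 'wrist_force': array([ 0.63103236, -0.487755  , -0.52915058]), 'moment': array([-0.00153098, -0.04562401,  0.01343498]), 'finger_force': 0.0, 'finger_gap': 93.81234889784814} 8.0
side 380.0989543663409 380.0989543663409 254.5537520511413 190.6446436802156 [-0.0451804  0.         0.         0.         0.       ] [[0.994, -0.105, 0.017, -488.978], [-0.053, -0.628, -0.776, 120.15], [0.092, 0.771, -0.63, 1308.76], [0.0, 0.0, 0.0, 1.0]]
top 488.57484468761373 488.57484468761373 253.11812926260257 193.95355732038615 [0.00598632 0.         0.         0.         0.        ] [[0.013, -1.0, -0.002, 0.02], [-0.98, -0.013, -0.199, 504.054], [0.199, 0.004, -0.98, 1517.644], [0.0, 0.0, 0.0, 1.0]]
```

View pics/top0.png

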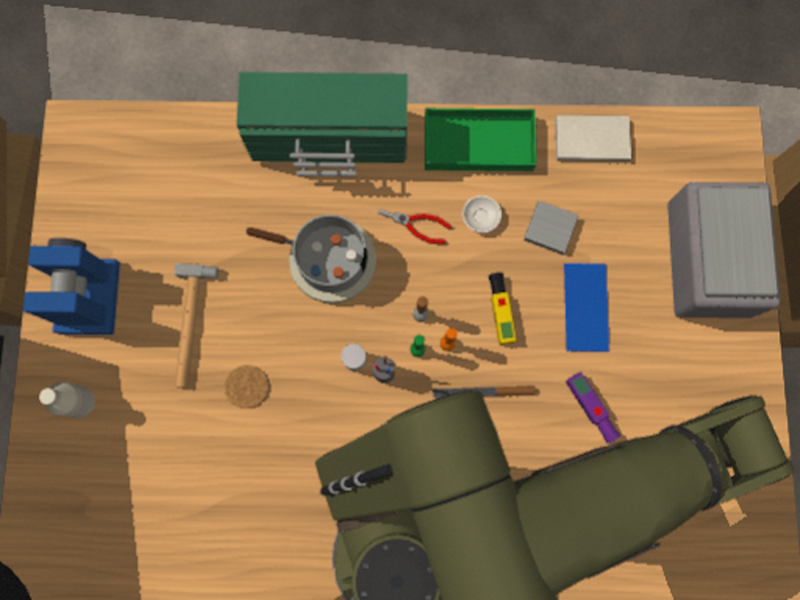

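View pics/side0.png

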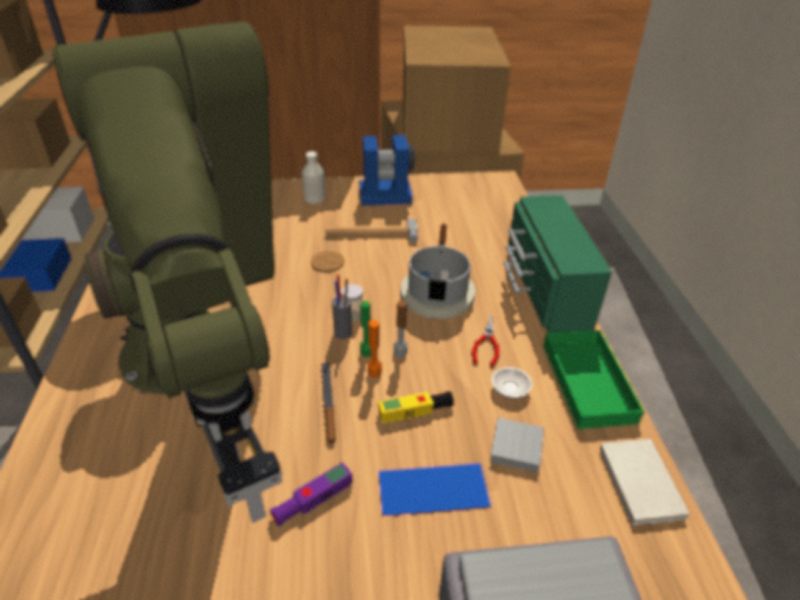

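Top view, 800x600 pixels. There are three stirrer-shaped things: wooden/steel at (421,308), green at (418,346) and orange at (450,340). The wooden handle on a steel foot at (421,308) fits the description. There are two thermometers: yellow at (502,308) and purple at (593,407), and yellow is the one meant. The pot is at (332,260), the coaster at (247,386) and the mat at (587,307). The side view agrees: stirrer (402,330), yellow thermometer (415,405), black patch (437,290).

```bash
cat > h.py <<'E'
import cv2,numpy as np
class Cam:
    def __init__(s,c):
        s.im=c["image"];s.K=np.array([[c["fx"],0,c["cx"]],[0,c["fy"],c["cy"]],[0,0,1.]],float)
        s.d=np.array(c["dist_coeffs"],float);s.T=np.array(c["world_to_cam"],float)
        s.hsv=cv2.cvtColor(np.ascontiguousarray(s.im),cv2.COLOR_RGB2HSV)
    def ray(s,p):
        u=cv2.undistortPoints(np.array([[p]],float),s.K,s.d)[0,0]
        R=s.T[:3,:3];return -R.T@s.T[:3,3],R.T@np.array([u[0],u[1],1])
    def on(s,p,z):
        o,d=s.ray(p);return o+d*(z-o[2])/d[2]
    def px(s,P):
        return cv2.projectPoints(np.array([P],float),cv2.Rodrigues(s.T[:3,:3])[0],s.T[:3,3],s.K,s.d)[0][0,0]
    def mask(s,lo,hi,roi):
        m=cv2.inRange(s.hsv,np.array(lo),np.array(hi));z=np.zeros_like(m);x0,y0,x1,y1=[int(v/1.5625) for v in roi]
        z[y0:y1,x0:x1]=m[y0:y1,x0:x1];return z
def big(m):
    cs=cv2.findContours(m,cv2.RETR_EXTERNAL,cv2.CHAIN_APPROX_NONE)[0];return max(cs,key=cv2.contourArea)
def cen(c):
    M=cv2.moments(c);return np.array([M["m10"]/M["m00"],M["m01"]/M["m00"]])
def tri(a,pa,b,pb):
    o1,d1=a.ray(pa);o2,d2=b.ray(pb);t=np.linalg.lstsq(np.c_[d1,-d2],o2-o1,rcond=None)[0]
    A=o1+d1*t[0];B=o2+d2*t[1];return (A+B)/2,np.linalg.norm(A-B)
E
python3 - <<'E'
from h import *
t=Cam(np.load("top0.npz"));s=Cam(np.load("side0.npz"))
def two(n,lo,hi,rt,rs):
    a,b=[big(c.mask(lo,hi,r)) for c,r in((t,rt),(s,rs))]
    print(n,np.round(cen(a),1),cv2.contourArea(a),np.round(cen(b),1),cv2.contourArea(b),*[np.round(x,1) for x in tri(t,cen(a),s,cen(b))]);return a,b
two("wood",(4,90,40),(16,255,175),(408,290,432,314),(392,295,412,330))
m=two("mat",(105,150,60),(125,255,255),(550,250,625,365),(365,455,500,525))
th=two("yellow",(24,150,90),(34,255,255),(480,270,525,355),(370,380,460,430))
two("red",(0,180,100),(6,255,255),(492,292,512,312),(410,390,432,408))
two("black snout",(0,0,0),(180,255,60),(485,270,508,294),(430,390,458,412))
two("coaster",(8,90,60),(18,190,170),(222,362,275,412),(308,248,347,274))
for n,c in(("mat",m[0]),):
    r=cv2.minAreaRect(c);print(n,[np.round(t.on(q,4)[:2]) for q in cv2.boxPoints(r)], np.round(t.on(r[0],4),1))
r=cv2.minAreaRect(m[1]);print([np.round(s.on(q[0],4)[:2]) for q in cv2.approxPolyDP(m[1],4,True)])
tops=t.im[150:240,250:350,::-1];sd=s.im[150:290,190:330,::-1]
A=cv2.resize(t.im[165:235,245:345,::-1],(571,400),interpolation=cv2.INTER_CUBIC)
B=cv2.resize(s.im[180:280,215:295,::-1],(0,0),fx=5,fy=5,interpolation=cv2.INTER_CUBIC)[:500]
C=np.zeros((600,800,3),np.uint8);C[:400,:400]=cv2.resize(t.im[165:235,255:325,::-1],(400,400),interpolation=cv2.INTER_CUBIC);C[:500,400:]=B
cv2.imwrite("pics/c1.png",C)
P=cv2.resize(t.im[115:200,150:250,::-1],(800,600)[:1]+(600,),interpolation=cv2.INTER_CUBIC);cv2.imwrite("pics/pot.png",P)
E
```

```text
wood [269.9 194.2] 53.5 [257.5 201.7] 136.5 [493.4 -45.2 110.2] 3.1
mat [374.9 196.2] 1370.5 [276.6 313. ] 1638.5 [ 511.5 -395.6    2.6] 0.1
yellow [321.9 203.2] 306.5 [260.  260.8] 268.0 [ 484.1 -218.1   18. ] 2.7
red [320.6 192.9] 5.5 [269.3 254.7] 0.5 [ 513.8 -211.8   36.5] 1.5
black snout [317.8 180.7] 78.5 [283.1 256.2] 64.0 [ 559.  -205.7   17.6] 1.7
coaster [158.4 247.5] 615.0 [209.2 169.9] 92.0 [334.2 313.7 -10. ] 0.4
mat [array([ 603., -352.]), array([ 607., -439.]), array([ 419., -437.]), array([ 415., -352.])] [ 510.1 -395.1    4. ]
[array([ 603., -356.]), array([ 427., -353.]), array([ 423., -434.]), array([ 600., -437.])]
```

View pics/c1.png

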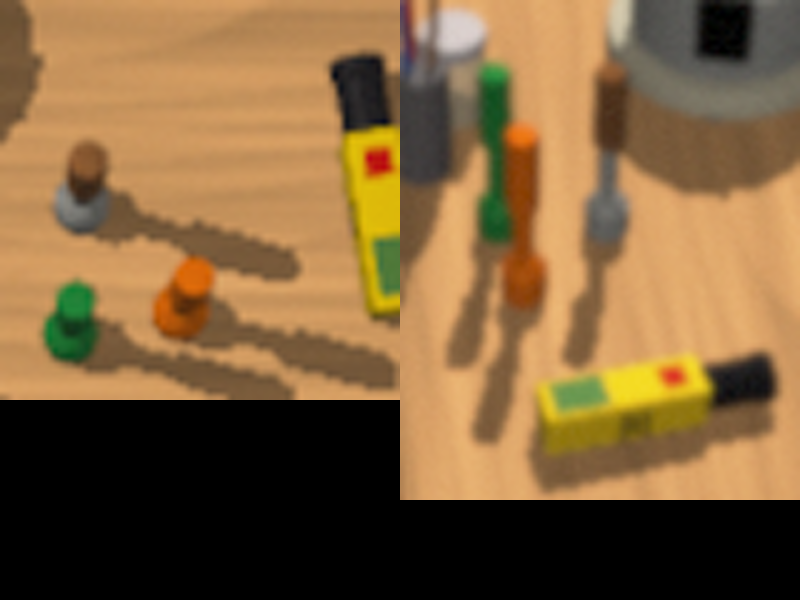

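View pics/pot.png

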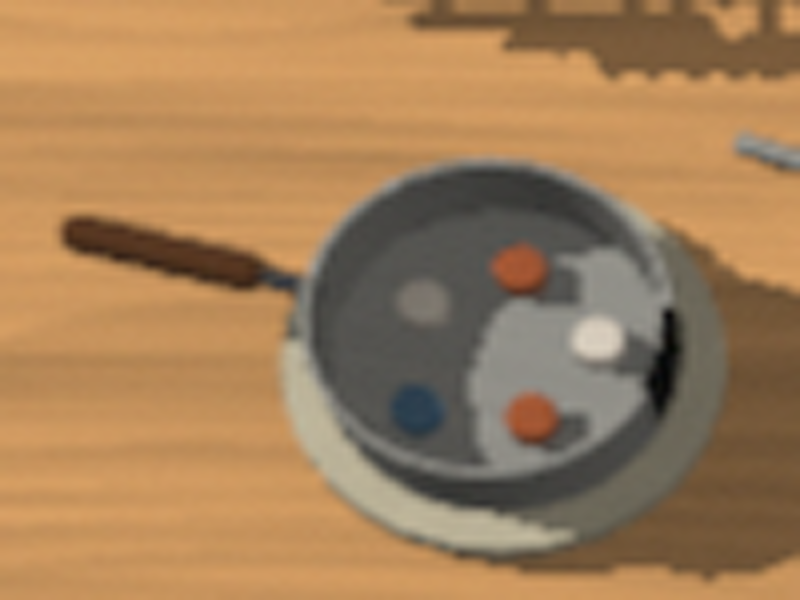

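The crop confirms both targets: the stirrer with a brown handle and steel foot (left panel, 85,185) and the yellow thermometer with the red button and black snout. The pot crop shows the beads at (520,268), (532,417), (597,338), (423,302) and (417,408), the patch arc at (665,362), and the handle end at (65,232).

Run:
```python
from h import *
from scipy.optimize import least_squares
t=Cam(np.load("top0.npz"));s=Cam(np.load("side0.npz"))
pc=lambda x,y:(150+(x+.5)/8-.5,115+(y+.5)/(600/85)-.5)
rim=[(490,158),(302,310),(675,320),(350,220),(620,205),(350,420),(655,410),(420,172),(480,475),(410,460)]
W=np.array([t.on(pc(*p),105)[:2] for p in rim])
for k in range(1):
    f=least_squares(lambda q:np.hypot(*(W-q[:2]).T)-q[2],[560,100,74],loss="soft_l1",f_scale=2);print("rim",f.x,np.round(f.fun,1))
c=f.x[:2]
he=t.on(pc(68,232),104)[:2];pa=t.on(pc(665,362),105)[:2]
for n,v in(("handle",he-c),("patch",c-pa)):print(n,np.hypot(*v),np.degrees(np.arctan2(v[1],v[0])))
for n,p in dict(r1=(520,268),r2=(532,417),w=(597,338),g=(423,302),b=(417,408)).items():
    v=t.on(pc(*p),50)[:2]-c;print(n,np.round(v),np.hypot(*v),np.degrees(np.arctan2(v[1],v[0])))
# patch side view two-view: black blob centre in side crop-> px
b=big(s.mask((0,0,0),(180,255,40),(420,275,455,305)));print("patch side",cen(b),s.px([c[0]+74*np.sin(0),c[1],72]),"ray y-plane")
o,d=s.ray(cen(b));k=(72-o[2])/d[2];print("patch at z72",o+d*k)
# heater disc check: brick edges at z=30
for p in((283,370),(725,370),(495,552)):print("brick",np.hypot(*(t.on(pc(*p),30)[:2]-c)))
# stirrer
tc=lambda x,y:(255+(x+.5)/5.714-.5,165+(y+.5)/5.714-.5);sc=lambda x,y:(215+(x-400+.5)/5-.5,180+(y+.5)/5-.5)
print("handle top",tri(t,tc(88,155),s,sc(612,68)),"foot",tri(t,tc(80,207),s,sc(607,215)))
for n,a,z in(("top",(88,155),142),("green",(76,300),142),("orange",(197,277),142)):print(n,t.on(tc(*a),z))
# side handle line
for n,a,z in(("Stop",(612,68),142),("Sgreen",(494,70),142),("Sorange",(521,130),142)):print(n,s.on(sc(*a),z))
# thermometer
a=cv2.bitwise_or(t.mask((24,150,90),(34,255,255),(480,265,525,355)),0);ys=a|t.mask((0,0,0),(180,255,45),(485,265,510,294))|t.mask((0,150,90),(8,255,255),(492,292,512,312))|t.mask((40,60,50),(75,255,255),(495,310,518,345))
for q in(a|t.mask((0,150,90),(8,255,255),(492,292,512,312))|t.mask((35,60,50),(75,255,255),(495,310,518,345)),ys):
    r=cv2.minAreaRect(big(q));P=np.array([t.on(x,25)[:2] for x in cv2.boxPoints(r)]);print("th",r,P.round(),P.mean(0),np.linalg.norm(P-np.roll(P,1,0),axis=1))
m=s.mask((5,80,60),(17,200,165),(305,245,350,276));e=big(m);print(cv2.contourArea(e),cv2.boundingRect(e),s.px([334,314,6]),s.px([334,314,0]))
e=big(t.mask((8,90,60),(18,190,170),(222,362,275,412)));print("coaster",t.on(cv2.minEnclosingCircle(e)[0],6),cv2.minEnclosingCircle(e),t.on(cen(e),6))
cv2.imwrite("pics/cs.png",cv2.resize(s.im[150:190,185:240,::-1],(440,320),interpolation=cv2.INTER_CUBIC))
```

```text
rim [602.09650327 140.22697523  72.91971191] [ 0.7  1.6 -0.8 -0.8 -1.2 -0.7  4.7  0.3 -0.4 -0.5]
handle 172.54378711332504 77.58186947916629
patch 71.48573945154266 73.63456120849901
r1 [38. -6.] 38.86782809539152 -8.490283251018022
r2 [-32. -13.] 34.81936200445668 -158.68988923253107
w [  5. -38.] 38.40177917233487 -81.97211619397387
g [22. 33.] 39.72817733157105 57.013648519953676
b [-29.  34.] 44.588832362092226 130.2242216018289
patch side [279.45604396 185.3021978 ] [280.16376533 175.76433871] ray y-plane
patch at z72 [590.41638773  83.16591669  72.        ]
brick 92.25695362765278
brick 89.80243827891593
brick 91.7879296615
handle top (array([492.36517181, -44.46373296, 146.23551391]), np.float64(0.38380711009568735)) foot (array([490.51115652, -44.07640541,  14.33415009]), np.float64(2.813531520950713))
top [493.04978729 -44.6010048  142.        ]
green [415.48062613 -38.82749681 142.        ]
orange [ 428.49570719 -102.14111454  142.        ]
Stop [493.21350527 -39.29853955 142.        ]
Sgreen [416.79410297 -34.84211245 142.        ]
Sorange [429.90791168 -95.01410382 142.        ]
th ((321.9324035644531, 203.09458923339844), (32.386600494384766, 10.685934066772461), 80.53767395019531) [[ 532. -192.]
 [ 538. -227.]
 [ 433. -242.]
 [ 426. -208.]] [ 482.1482478  -217.17009828] [106.45903942  35.11698536 106.54328148  34.6525861 ]
th ((320.91888427734375, 197.01353454589844), (44.71652603149414, 10.685934066772461), 80.53767395019531) [[ 572. -186.]
 [ 579. -221.]
 [ 433. -242.]
 [ 426. -208.]] [ 502.56888913 -214.11495198] [147.73850433  35.29661929 147.85587736  34.65258587]
38.5 (200, 169, 19, 6) [208.87872695 166.70271931] [208.96283897 167.8781051 ]
coaster [331.38057721 313.00350404   6.        ] ((157.619140625, 247.84657287597656), 15.642152786254883) [332.56603477 310.53087687   6.        ]
```

View pics/cs.png

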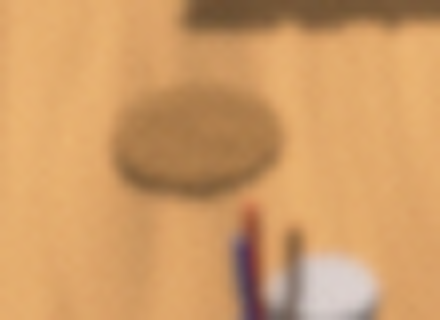

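The coaster shows in the side crop at (198,138), which agrees with the top view at a height of about 6 mm, giving roughly (333,312). The two views triangulate the stirrer at (492,-44) with its top at about 144, so it fits. Pot axis is (602,140) with the handle at about 77.5°. I'll move to above the stirrer and turn to yaw 0.

jog_arm --commands '[{"az":0.8,"gripper":0},{"az":0.8},{"az":0.8},{"dx":0.56,"dy":-0.955},{"dx":0.56,"dy":-0.955},{"dx":0.56,"dy":-0.955},{"dx":0.56,"dy":-0.955},{"dx":0.56,"dy":-0.955},{"dx":0.56,"dy":-0.955},{"dx":0.56,"dy":-0.955}]' --squeeze 40

```text
schema error: expected keys dx, dy, dz, ax, ay, az, gripper
```

jog_arm --commands '[{"dx":0.56,"dy":-0.955},{"dx":0.56,"dy":-0.955},{"dx":0.56,"dy":-0.955},{"dx":0.56,"dy":-0.955},{"dx":0.54,"dy":-0.955},{},{}]'

```text
schema error: expected keys dx, dy, dz, ax, ay, az, gripper
```

jog_arm --commands '[{"dx":0,"dy":0,"dz":0,"ax":0,"ay":0,"az":0.8,"gripper":0},{"dx":0,"dy":0,"dz":0,"ax":0,"ay":0,"az":0.8,"gripper":0},{"dx":0,"dy":0,"dz":0,"ax":0,"ay":0,"az":0.8,"gripper":0},{"dx":0.56,"dy":-0.955,"dz":0,"ax":0,"ay":0,"az":0,"gripper":0},{"dx":0.56,"dy":-0.955,"dz":0,"ax":0,"ay":0,"az":0,"gripper":0},{"dx":0.56,"dy":-0.955,"dz":0,"ax":0,"ay":0,"az":0,"gripper":0},{"dx":0.56,"dy":-0.955,"dz":0,"ax":0,"ay":0,"az":0,"gripper":0},{"dx":0.56,"dy":-0.955,"dz":0,"ax":0,"ay":0,"az":0,"gripper":0},{"dx":0.56,"dy":-0.955,"dz":0,"ax":0,"ay":0,"az":0,"gripper":0},{"dx":0.56,"dy":-0.955,"dz":0,"ax":0,"ay":0,"az":0,"gripper":0}]' --squeeze 40

```text
clock: 1.35
eef_pos: [380.9, -233.7, 213.3]
eef_rot: [-3.141, 0.0, -0.0]
wrist_force: [0.2, -0.7, -0.5]
finger_gap: 94.0
finger_force: 0.0
```

jog_arm --commands '[{"dx":0.56,"dy":-0.955,"dz":0,"ax":0,"ay":0,"az":0,"gripper":0},{"dx":0.56,"dy":-0.955,"dz":0,"ax":0,"ay":0,"az":0,"gripper":0},{"dx":0.56,"dy":-0.955,"dz":0,"ax":0,"ay":0,"az":0,"gripper":0},{"dx":0.56,"dy":-0.955,"dz":0,"ax":0,"ay":0,"az":0,"gripper":0},{"dx":0.54,"dy":-0.955,"dz":0,"ax":0,"ay":0,"az":0,"gripper":0},{"dx":0,"dy":0,"dz":0,"ax":0,"ay":0,"az":0,"gripper":0},{"dx":0,"dy":0,"dz":0,"ax":0,"ay":0,"az":0,"gripper":0}]'

```text
clock: 2.22
eef_pos: [491.3, -44.4, 213.2]
eef_rot: [3.142, 0.001, 0.0]
wrist_force: [-0.1, 0.2, -0.8]
finger_gap: 93.8
finger_force: 0.0
```

jog_arm --commands '[{"dx":0,"dy":0,"dz":0.9,"ax":0,"ay":0,"az":0,"gripper":0},{"dx":0,"dy":0,"dz":0.9,"ax":0,"ay":0,"az":0,"gripper":0},{"dx":0,"dy":0,"dz":0.7,"ax":0,"ay":0,"az":0,"gripper":0},{"dx":0,"dy":0,"dz":0.3,"ax":0,"ay":0,"az":0,"gripper":0},{"dx":0,"dy":0,"dz":0,"ax":0,"ay":0,"az":0,"gripper":0.5},{"dx":0,"dy":0,"dz":0,"ax":0,"ay":0,"az":0,"gripper":0.6},{"dx":0,"dy":0,"dz":0,"ax":0,"ay":0,"az":0,"gripper":0.65},{"dx":0,"dy":0,"dz":0,"ax":0,"ay":0,"az":0,"gripper":0.65}]'

```text
clock: 3.22
eef_pos: [491.9, -44.1, 102.0]
eef_rot: [3.141, -0.001, -0.0]
wrist_force: [0.3, 0.4, 0.1]
finger_gap: 57.4
finger_force: 0.0
```

Run:
```python
from cell import cams
from h import *
A=[]
for n,z in(("top",20),("side",100)):
    c=Cam(cams.camera(n));p=c.px([491.5,-44,z]).astype(int);print(n,c.px([491.5,-44,0]),c.px([491.5,-44,142]))
    A.append(cv2.resize(c.im[p[1]-32:p[1]+33,p[0]-32:p[0]+33,::-1],(400,400),interpolation=cv2.INTER_CUBIC));print(p)
cv2.imwrite("pics/g1.png",np.hstack(A))
```

```text
top [268.42283389 200.89643571] [269.78595755 192.21362995]
[268 199]
side [255.8072261 225.6429504] [256.63386235 194.14786074]
[256 203]
```

View pics/g1.png

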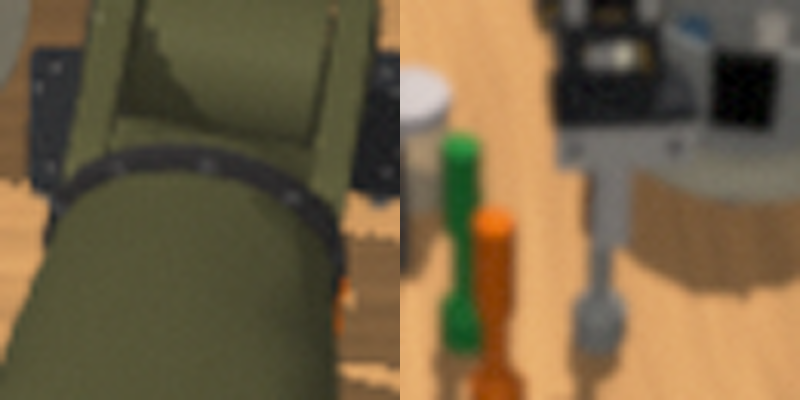

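The fingers straddle the handle: in the side view the finger is at (611,200), with the neck and foot at (600,320) below it. Closing now.

jog_arm --commands '[{"dx":-0.03,"dy":0,"dz":0,"ax":0,"ay":0,"az":0,"gripper":0.75},{"dx":0,"dy":0,"dz":0,"ax":0,"ay":0,"az":0,"gripper":0.85},{"dx":0,"dy":0,"dz":0,"ax":0,"ay":0,"az":0,"gripper":1},{"dx":0,"dy":0,"dz":0,"ax":0,"ay":0,"az":0,"gripper":1},{"dx":0,"dy":0,"dz":0,"ax":0,"ay":0,"az":0,"gripper":1},{"dx":0,"dy":0,"dz":0,"ax":0,"ay":0,"az":0,"gripper":1}]'

```text
clock: 4.08
eef_pos: [490.5, -44.1, 101.4]
eef_rot: [-3.142, 0.0, -0.0]
wrist_force: [0.5, 0.3, -0.3]
finger_gap: 21.7
finger_force: 40.0
```

jog_arm --commands '[{"dx":0,"dy":0,"dz":-0.5,"ax":0,"ay":0,"az":0,"gripper":1},{"dx":0,"dy":0,"dz":-0.9,"ax":0,"ay":0,"az":0,"gripper":1},{"dx":0,"dy":0,"dz":-0.9,"ax":0,"ay":0,"az":0,"gripper":1},{"dx":0,"dy":0,"dz":-0.8,"ax":0,"ay":0,"az":0,"gripper":1},{"dx":0.5,"dy":-0.8,"dz":0,"ax":0,"ay":0,"az":0,"gripper":1},{"dx":0.6,"dy":-1,"dz":0,"ax":0,"ay":0,"az":0,"gripper":1},{"dx":0.6,"dy":-1,"dz":0,"ax":0,"ay":0,"az":0,"gripper":1},{"dx":0.6,"dy":-1,"dz":0,"ax":0,"ay":0,"az":0,"gripper":1},{"dx":0.5,"dy":-0.8,"dz":0,"ax":0,"ay":0,"az":0,"gripper":1},{"dx":0,"dy":0,"dz":0,"ax":0,"ay":0,"az":0,"gripper":1}]'

```text
clock: 5.32
eef_pos: [602.8, 141.8, 224.3]
eef_rot: [3.142, 0.001, 0.002]
wrist_force: [0.0, -0.3, -1.9]
finger_gap: 21.6
finger_force: 40.0
```

jog_arm --commands '[{"dx":0,"dy":0,"dz":0.6,"ax":0,"ay":0,"az":0,"gripper":1},{"dx":0,"dy":0,"dz":0.6,"ax":0,"ay":0,"az":0,"gripper":1},{"dx":0,"dy":0,"dz":0.6,"ax":0,"ay":0,"az":0,"gripper":1},{"dx":0,"dy":0,"dz":0.35,"ax":0,"ay":0,"az":0,"gripper":1},{"dx":0,"dy":0,"dz":0,"ax":0,"ay":0,"az":0,"gripper":1}]'

```text
clock: 5.95
eef_pos: [602.1, 139.5, 138.8]
eef_rot: [3.141, 0.001, -0.0]
wrist_force: [-0.1, -0.5, -1.2]
finger_gap: 21.2
finger_force: 40.0
```

Run:
```python
import numpy as np
a=np.radians(20+30*np.arange(13));P=30*np.c_[np.cos(a),np.sin(a)];d=np.diff(P,axis=0)/40
print("start",P[0]/40);print([(round(x,3),round(-y,3)) for x,y in d])
from cell import cams
from h import *
c=Cam(cams.camera("side"));p=c.px([602,140,90]).astype(int);cv2.imwrite("pics/g2.png",cv2.resize(c.im[p[1]-45:p[1]+45,p[0]-60:p[0]+60,::-1],(800,600),interpolation=cv2.INTER_CUBIC))
```

```text
start [0.70476947 0.25651511]
[(np.float64(-0.223), np.float64(-0.318)), (np.float64(-0.352), np.float64(-0.164)), (np.float64(-0.387), np.float64(0.034)), (np.float64(-0.318), np.float64(0.223)), (np.float64(-0.164), np.float64(0.352)), (np.float64(0.034), np.float64(0.387)), (np.float64(0.223), np.float64(0.318)), (np.float64(0.352), np.float64(0.164)), (np.float64(0.387), np.float64(-0.034)), (np.float64(0.318), np.float64(-0.223)), (np.float64(0.164), np.float64(-0.352)), (np.float64(-0.034), np.float64(-0.387))]
```

View pics/g2.png

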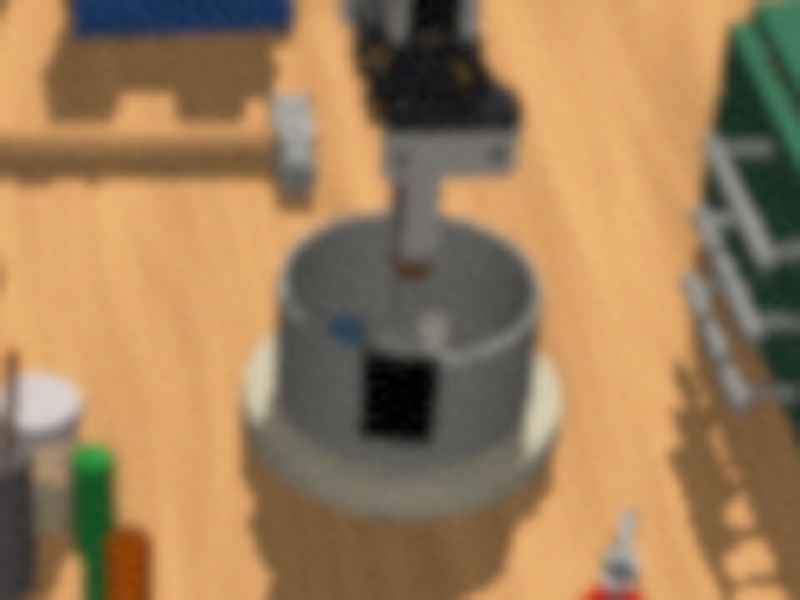

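The stirrer stands centred in the pot, with the rim spanning columns 282–538 and the stirrer at column 410. The patch runs from (362,355) to (438,440). Stirring at 30 mm radius.

jog_arm --commands '[{"dx":0.35,"dy":-0.13,"dz":0,"ax":0,"ay":0,"az":0,"gripper":1},{"dx":0.35,"dy":-0.13,"dz":0,"ax":0,"ay":0,"az":0,"gripper":1},{"dx":-0.22,"dy":-0.32,"dz":0,"ax":0,"ay":0,"az":0,"gripper":1},{"dx":-0.35,"dy":-0.16,"dz":0,"ax":0,"ay":0,"az":0,"gripper":1},{"dx":-0.39,"dy":0.03,"dz":0,"ax":0,"ay":0,"az":0,"gripper":1},{"dx":-0.32,"dy":0.22,"dz":0,"ax":0,"ay":0,"az":0,"gripper":1},{"dx":-0.16,"dy":0.35,"dz":0,"ax":0,"ay":0,"az":0,"gripper":1},{"dx":0.03,"dy":0.39,"dz":0,"ax":0,"ay":0,"az":0,"gripper":1},{"dx":0.22,"dy":0.32,"dz":0,"ax":0,"ay":0,"az":0,"gripper":1},{"dx":0.35,"dy":0.16,"dz":0,"ax":0,"ay":0,"az":0,"gripper":1}]'

```text
clock: 7.25
eef_pos: [598.0, 109.5, 139.8]
eef_rot: [-3.141, -0.001, -0.001]
wrist_force: [-0.3, 0.2, -0.7]
finger_gap: 21.5
finger_force: 40.0
```

jog_arm --commands '[{"dx":0.39,"dy":-0.03,"dz":0,"ax":0,"ay":0,"az":0,"gripper":1},{"dx":0.32,"dy":-0.22,"dz":0,"ax":0,"ay":0,"az":0,"gripper":1},{"dx":0.16,"dy":-0.35,"dz":0,"ax":0,"ay":0,"az":0,"gripper":1},{"dx":-0.03,"dy":-0.39,"dz":0,"ax":0,"ay":0,"az":0,"gripper":1},{"dx":-0.22,"dy":-0.32,"dz":0,"ax":0,"ay":0,"az":0,"gripper":1},{"dx":-0.35,"dy":-0.16,"dz":0,"ax":0,"ay":0,"az":0,"gripper":1},{"dx":-0.39,"dy":0.03,"dz":0,"ax":0,"ay":0,"az":0,"gripper":1},{"dx":-0.32,"dy":0.22,"dz":0,"ax":0,"ay":0,"az":0,"gripper":1},{"dx":-0.16,"dy":0.35,"dz":0,"ax":0,"ay":0,"az":0,"gripper":1},{"dx":0.03,"dy":0.39,"dz":0,"ax":0,"ay":0,"az":0,"gripper":1}]'

```text
clock: 8.5
eef_pos: [573.8, 129.3, 139.8]
eef_rot: [-3.142, -0.0, 0.0]
wrist_force: [1.0, -0.8, -1.3]
finger_gap: 21.0
finger_force: 40.0
```

jog_arm --commands '[{"dx":0.22,"dy":0.32,"dz":0,"ax":0,"ay":0,"az":0,"gripper":1},{"dx":0.35,"dy":0.16,"dz":0,"ax":0,"ay":0,"az":0,"gripper":1},{"dx":0.39,"dy":-0.03,"dz":0,"ax":0,"ay":0,"az":0,"gripper":1},{"dx":0.32,"dy":-0.22,"dz":0,"ax":0,"ay":0,"az":0,"gripper":1},{"dx":0.16,"dy":-0.35,"dz":0,"ax":0,"ay":0,"az":0,"gripper":1},{"dx":-0.03,"dy":-0.39,"dz":0,"ax":0,"ay":0,"az":0,"gripper":1},{"dx":-0.22,"dy":-0.32,"dz":0,"ax":0,"ay":0,"az":0,"gripper":1},{"dx":-0.35,"dy":-0.16,"dz":0,"ax":0,"ay":0,"az":0,"gripper":1},{"dx":-0.39,"dy":0.03,"dz":0,"ax":0,"ay":0,"az":0,"gripper":1},{"dx":-0.32,"dy":0.22,"dz":0,"ax":0,"ay":0,"az":0,"gripper":1}]'

```text
clock: 9.75
eef_pos: [578.0, 160.3, 139.7]
eef_rot: [-3.142, -0.0, 0.001]
wrist_force: [-0.3, -0.2, -1.8]
finger_gap: 21.8
finger_force: 40.0
```

jog_arm --commands '[{"dx":-0.16,"dy":0.35,"dz":0,"ax":0,"ay":0,"az":0,"gripper":1},{"dx":0.03,"dy":0.39,"dz":0,"ax":0,"ay":0,"az":0,"gripper":1},{"dx":0.22,"dy":0.32,"dz":0,"ax":0,"ay":0,"az":0,"gripper":1},{"dx":0.35,"dy":0.16,"dz":0,"ax":0,"ay":0,"az":0,"gripper":1},{"dx":0.39,"dy":-0.03,"dz":0,"ax":0,"ay":0,"az":0,"gripper":1},{"dx":0.32,"dy":-0.22,"dz":0,"ax":0,"ay":0,"az":0,"gripper":1},{"dx":0.16,"dy":-0.35,"dz":0,"ax":0,"ay":0,"az":0,"gripper":1},{"dx":-0.03,"dy":-0.39,"dz":0,"ax":0,"ay":0,"az":0,"gripper":1},{"dx":-0.35,"dy":0.13,"dz":0,"ax":0,"ay":0,"az":0,"gripper":1},{"dx":-0.35,"dy":0.13,"dz":0,"ax":0,"ay":0,"az":0,"gripper":1}]'

```text
clock: 11.0
eef_pos: [601.8, 140.6, 139.3]
eef_rot: [3.141, -0.0, 0.001]
wrist_force: [0.1, -0.5, -0.7]
finger_gap: 21.5
finger_force: 40.0
```

jog_arm --commands '[{"dx":0,"dy":0,"dz":-0.5,"ax":0,"ay":0,"az":0,"gripper":1},{"dx":0,"dy":0,"dz":-0.6,"ax":0,"ay":0,"az":0,"gripper":1},{"dx":0,"dy":0,"dz":-0.7,"ax":0,"ay":0,"az":0,"gripper":1},{"dx":0,"dy":0,"dz":-0.4,"ax":0,"ay":0,"az":0,"gripper":1},{"dx":-0.84,"dy":-0.54,"dz":0,"ax":0,"ay":0,"az":0,"gripper":1},{"dx":-0.84,"dy":-0.54,"dz":0,"ax":0,"ay":0,"az":0,"gripper":1},{"dx":-0.84,"dy":-0.54,"dz":0,"ax":0,"ay":0,"az":0,"gripper":1},{"dx":-0.84,"dy":-0.54,"dz":0,"ax":0,"ay":0,"az":0,"gripper":1},{"dx":-0.84,"dy":-0.54,"dz":0,"ax":0,"ay":0,"az":0,"gripper":1},{"dx":-0.84,"dy":-0.54,"dz":0,"ax":0,"ay":0,"az":0,"gripper":1}]'

```text
clock: 12.25
eef_pos: [399.5, 270.2, 227.2]
eef_rot: [3.142, 0.0, 0.0]
wrist_force: [-0.2, 0.5, -1.0]
finger_gap: 21.6
finger_force: 40.0
```

jog_arm --commands '[{"dx":-0.84,"dy":-0.54,"dz":0,"ax":0,"ay":0,"az":0,"gripper":1},{"dx":-0.84,"dy":-0.54,"dz":0,"ax":0,"ay":0,"az":0,"gripper":1},{"dx":0,"dy":0,"dz":0,"ax":0,"ay":0,"az":0,"gripper":1},{"dx":0,"dy":0,"dz":0,"ax":0,"ay":0,"az":0,"gripper":1}]'

```text
clock: 12.75
eef_pos: [333.9, 312.7, 227.4]
eef_rot: [3.141, -0.0, 0.0]
wrist_force: [-0.3, -0.2, -1.7]
finger_gap: 21.3
finger_force: 40.0
```

Run:
```python
from cell import cams
from h import *
c=Cam(cams.camera("top"));s=Cam(cams.camera("side"))
P=cv2.resize(c.im[115:200,150:250,::-1],(400,300),interpolation=cv2.INTER_CUBIC)
Q=cv2.resize(s.im[60:210,160:300,::-1],(400,300),interpolation=cv2.INTER_CUBIC)
R=cv2.resize(c.im[200:290,110:220,::-1],(400,300),interpolation=cv2.INTER_CUBIC)
cv2.imwrite("pics/a1.png",np.vstack([np.hstack([P,Q]),np.hstack([R,R*0])]))
```

```text
(no output)
```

View pics/a1.png

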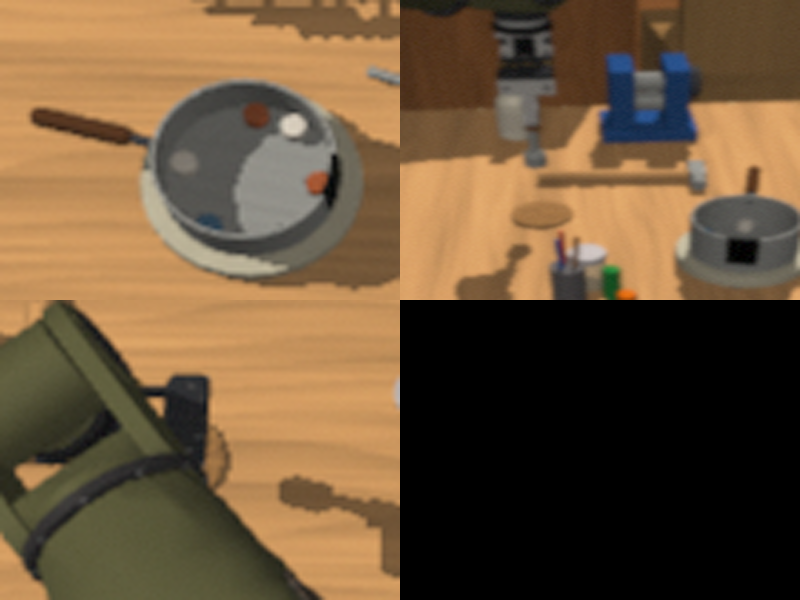

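All five beads are in the pot and all have moved: (257,114), (292,125), (184,161), (317,182) and (209,220). The stirrer hangs over the coaster. Lowering it.

jog_arm --commands '[{"dx":0,"dy":0,"dz":0.8,"ax":0,"ay":0,"az":0,"gripper":1},{"dx":0,"dy":0,"dz":0.9,"ax":0,"ay":0,"az":0,"gripper":1},{"dx":0,"dy":0,"dz":0.8,"ax":0,"ay":0,"az":0,"gripper":1},{"dx":0,"dy":0,"dz":0.3,"ax":0,"ay":0,"az":0,"gripper":1},{"dx":0,"dy":0,"dz":0.1,"ax":0,"ay":0,"az":0,"gripper":1},{"dx":0,"dy":0,"dz":0.1,"ax":0,"ay":0,"az":0,"gripper":1},{"dx":0,"dy":0,"dz":0,"ax":0,"ay":0,"az":0,"gripper":1}]'

```text
clock: 13.72
eef_pos: [334.0, 312.9, 108.0]
eef_rot: [-3.141, -0.001, -0.0]
wrist_force: [0.1, -0.2, -1.3]
finger_gap: 21.4
finger_force: 40.0
```

jog_arm --commands '[{"dx":0,"dy":0,"dz":0.02,"ax":0,"ay":0,"az":0,"gripper":1},{"dx":0,"dy":0,"dz":0,"ax":0,"ay":0,"az":0,"gripper":1},{"dx":0,"dy":0,"dz":0,"ax":0,"ay":0,"az":0,"gripper":1}]'

```text
clock: 14.1
eef_pos: [334.1, 313.0, 107.5]
eef_rot: [-3.141, -0.001, 0.0]
wrist_force: [-0.4, -1.8, 6.5]
finger_gap: 21.2
finger_force: 40.0
```

It's in contact, with 6.5 N upward on the wrist. Releasing and rising.

jog_arm --commands '[{"dx":0,"dy":0,"dz":0,"ax":0,"ay":0,"az":0,"gripper":0.7},{"dx":0,"dy":0,"dz":0,"ax":0,"ay":0,"az":0,"gripper":0.5},{"dx":0,"dy":0,"dz":0,"ax":0,"ay":0,"az":0,"gripper":0.3},{"dx":0,"dy":0,"dz":0,"ax":0,"ay":0,"az":0,"gripper":0.3},{"dx":0,"dy":0,"dz":-0.9,"ax":0,"ay":0,"az":0,"gripper":0.3},{"dx":0,"dy":0,"dz":-1,"ax":0,"ay":0,"az":0,"gripper":0.3},{"dx":0,"dy":0,"dz":-1,"ax":0,"ay":0,"az":0,"gripper":0.3}]'

```text
clock: 14.98
eef_pos: [333.6, 312.6, 223.9]
eef_rot: [3.142, 0.0, -0.0]
wrist_force: [-0.3, 0.2, 0.2]
finger_gap: 65.9
finger_force: 0.0
```

jog_arm --commands '[{"dx":0.28,"dy":0.945,"dz":0,"ax":0,"ay":0,"az":0,"gripper":0.2},{"dx":0.28,"dy":0.945,"dz":0,"ax":0,"ay":0,"az":0,"gripper":0.2},{"dx":0.28,"dy":0.945,"dz":0,"ax":0,"ay":0,"az":0,"gripper":0.2},{"dx":0.28,"dy":0.945,"dz":0,"ax":0,"ay":0,"az":0,"gripper":0.2},{"dx":0.28,"dy":0.945,"dz":0,"ax":0,"ay":0,"az":0,"gripper":0.2},{"dx":0.28,"dy":0.945,"dz":0,"ax":0,"ay":0,"az":0,"gripper":0.2},{"dx":0.28,"dy":0.945,"dz":0,"ax":0,"ay":0,"az":0,"gripper":0.2},{"dx":0.28,"dy":0.945,"dz":0,"ax":0,"ay":0,"az":0,"gripper":0.2},{"dx":0.28,"dy":0.945,"dz":0,"ax":0,"ay":0,"az":0,"gripper":0.2},{"dx":0.28,"dy":0.945,"dz":0,"ax":0,"ay":0,"az":0,"gripper":0.2}]'

```text
clock: 16.23
eef_pos: [445.9, -66.6, 222.7]
eef_rot: [3.142, -0.0, -0.0]
wrist_force: [-0.1, 0.9, -0.8]
finger_gap: 75.2
finger_force: 0.0
```

jog_arm --commands '[{"dx":0.28,"dy":0.945,"dz":0,"ax":0,"ay":0,"az":0,"gripper":0.2},{"dx":0.28,"dy":0.945,"dz":0,"ax":0,"ay":0,"az":0,"gripper":0.2},{"dx":0.28,"dy":0.945,"dz":0,"ax":0,"ay":0,"az":0,"gripper":0.2},{"dx":0.28,"dy":0.945,"dz":0,"ax":0,"ay":0,"az":0,"gripper":0.2},{"dx":0,"dy":0,"dz":0,"ax":0,"ay":0,"az":-0.87,"gripper":0.2},{"dx":0,"dy":0,"dz":0,"ax":0,"ay":0,"az":0,"gripper":0.2},{"dx":0,"dy":0,"dz":0,"ax":0,"ay":0,"az":0,"gripper":0.2}]'

```text
clock: 17.1
eef_pos: [490.5, -216.2, 222.7]
eef_rot: [3.142, -0.0, 0.149]
wrist_force: [0.4, 0.3, 0.5]
finger_gap: 75.1
finger_force: 0.0
```

Run:
```python
from cell import cams,manip
from h import *
print(manip.read_state()["eef_pos"],manip.read_state()["eef_rot"])
c=Cam(cams.camera("top"));s=Cam(cams.camera("side"))
np.savez("t2.npz",im=c.im);np.savez("s2.npz",im=s.im)
# stirrer check on coaster, thermometer in side
for n,cam,lo,hi,roi in(("wood top",c,(3,90,30),(15,255,150),(225,350,275,410)),("wood side",s,(3,90,30),(15,255,150),(305,190,350,260)),):
    b=big(cam.mask(lo,hi,roi));print(n,cen(b),cv2.boundingRect(b),cv2.contourArea(b))
print("pred top",c.px([333.5,312.5,116]),"side",s.px([333.5,312.5,116]))
# rim fit: dark/steel pixels are ambiguous; brick + rim by edges along rays from guess centre
g=cv2.GaussianBlur(cv2.cvtColor(np.ascontiguousarray(c.im),cv2.COLOR_RGB2GRAY),(3,3),0)
# heater brick+pot silhouette vs wood by saturation
m=cv2.inRange(c.hsv,np.array((0,0,0)),np.array((180,75,255)));
z=np.zeros_like(m);z[130:200,180:245]=m[130:200,180:245]
e=big(z);r=cv2.fitEllipse(cv2.convexHull(e));print("sil",r,cv2.boundingRect(e))
pt=[c.px([602,140,105]),c.px([602,140,30])];print(pt)
# black patch arc
k=big(c.mask((0,0,0),(180,255,28),(405,230,440,280)));print("patch top",cen(k),cv2.contourArea(k),cv2.boundingRect(k))
k2=big(s.mask((0,0,0),(180,255,28),(420,270,460,310)));print("patch side",cen(k2),cv2.contourArea(k2),cv2.boundingRect(k2))
A=cv2.resize(c.im[115:200,165:265,::-1],(800,600),interpolation=cv2.INTER_CUBIC)[:, :]
cv2.imwrite("pics/p2.png",np.hstack([cv2.resize(s.im[155:215,240:310,::-1],(400,343),interpolation=cv2.INTER_CUBIC),cv2.resize(c.im[130:200,180:250,::-1],(400,343),interpolation=cv2.INTER_CUBIC)]))
```

```text
[ 490.46504945 -216.16313961  222.71084655] [ 3.14157850e+00 -6.54886370e-05  1.49009902e-01]
wood top [167.43089431 251.36314363] (158, 240, 17, 21) 61.5
wood side [211.25154321 147.18364198] (205, 137, 19, 17) 108.0
pred top [150.76188796 243.83623984] side [207.14729407 144.33368088]
sil ((211.50091552734375, 165.023193359375), (54.34023666381836, 58.15336227416992), 125.09228515625) (183, 137, 58, 57)
[array([211.06875903, 159.39975125]), array([213.02979126, 165.50504621])]Traceback (most recent call last):
  File "<stdin>", line 18, in <module>
  File "h.py", line 18, in big
    cs=cv2.findContours(m,cv2.RETR_EXTERNAL,cv2.CHAIN_APPROX_NONE)[0];return max(cs,key=cv2.contourArea)
                                                                             ~~~^^^^^^^^^^^^^^^^^^^^^^^^
ValueError: max() iterable argument is empty
```

Run:
```python
from h import *
t=np.load("t2.npz")["im"][:,:,::-1];s=np.load("s2.npz")["im"][:,:,::-1]
f=lambda im,x,y:cv2.resize(im[y:y+60,x:x+80],(400,300),interpolation=cv2.INTER_CUBIC)
cv2.imwrite("pics/p2.png",np.vstack([np.hstack([f(s,240,155),f(t,175,130)]),np.hstack([f(s,170,125),f(t,110,220)])]))
```

```text
(no output)
```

View pics/p2.png

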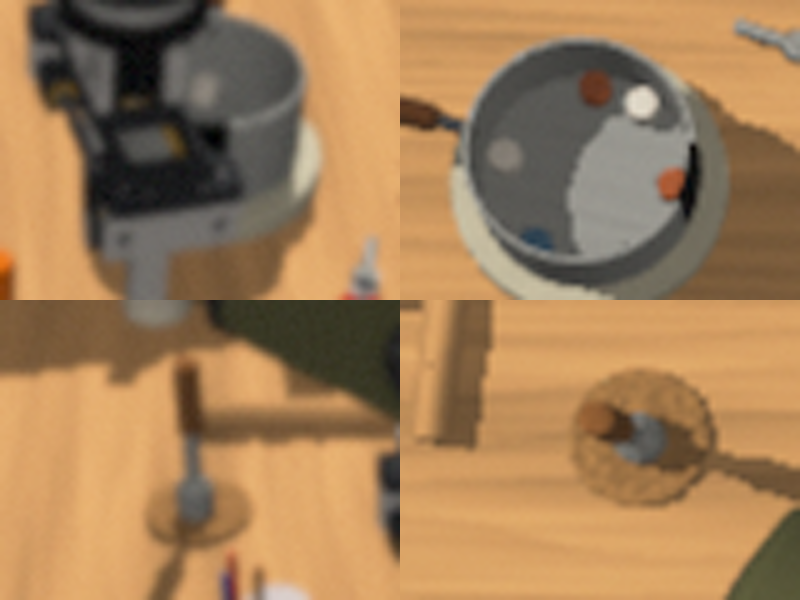

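The stirrer stands upright on the middle of the coaster: foot (195,495) in the side panel, (645,437) in the top panel. The pot rim spans columns 465–695 and the patch arc is at (692,180). Working out the pointing pose.

Run:
```python
from h import *
t=Cam(np.load("top0.npz"));s=Cam(np.load("side0.npz"));c=np.array([602,140.])
p=s.px([602,140,90]).astype(int);g=lambda x,y:(p[0]-60+(x+.5)/6.667-.5,p[1]-45+(y+.5)/6.667-.5)
print("patch side px",g(400,398),"left/right",g(362,398)[0],g(438,398)[0],"pot l/r",g(282,300),g(538,300))
for a in(72,75,77.5,80):
    u=np.array([np.cos(np.radians(a)),np.sin(np.radians(a))]);n=np.array([-u[1],u[0]])
    P=c-74*u
    print(a,s.px([*P,72]),"edges",[s.px([*(c-71.2*u+k*20*n),72])[0].round(1) for k in(-1,1)],"arc",t.px([*(c-72*u),105]),t.px([*(c-74*u),72]))
for k in(-1,1):print("pot edges",s.px([602+k*74,140-10*0,105]))
a=np.radians(77.5);u=np.array([np.cos(a),np.sin(a)])
# grasp at local x=-15 ; nose 90 ahead ; standoff 72
G=c-(74+72+90)*u;print("grasp xy",G,"dist to green/orange",G-[416,-37],G-[429,-99])
```

```text
patch side px (np.float64(279.57199640018), np.float64(185.27201139943003)) left/right 273.8722813859307 285.27171141442926 pot l/r (np.float64(261.87288135593224), np.float64(170.57274636268187)) (np.float64(300.2709614519274), np.float64(170.57274636268187))
72 [276.94911656 187.78236179] edges [np.float64(282.6), np.float64(271.6)] arc [232.70852945 166.53617763] [233.73915483 169.34843598]
75 [278.01376517 187.91812717] edges [np.float64(283.6), np.float64(272.6)] arc [233.07509575 165.42286579] [234.10765397 168.22648612]
77.5 [278.90624073 188.0049124 ] edges [np.float64(284.5), np.float64(273.4)] arc [233.33416661 164.48313099] [234.3680233  167.27946547]
80 [279.8014688  188.06752334] edges [np.float64(285.4), np.float64(274.3)] arc [233.55057381 163.534443  ] [234.58544313 166.32342728]
pot edges [260.82101962 169.61827181]
pot edges [300.3146782  167.71587004]
grasp xy [550.92025111 -90.40585768] dist to green/orange [134.92025111 -53.40585768] [121.92025111   8.59414232]
```

jog_arm --commands '[{"dx":0,"dy":0,"dz":0.9,"ax":0,"ay":0,"az":0,"gripper":0.2},{"dx":0,"dy":0,"dz":1,"ax":0,"ay":0,"az":0,"gripper":0.2},{"dx":0,"dy":0,"dz":1,"ax":0,"ay":0,"az":0,"gripper":0.2},{"dx":0,"dy":0,"dz":1,"ax":0,"ay":0,"az":0,"gripper":0.2},{"dx":0,"dy":0,"dz":0.8,"ax":0,"ay":0,"az":0,"gripper":0.2},{"dx":0,"dy":0,"dz":0.5,"ax":0,"ay":0,"az":0,"gripper":0.2},{"dx":0,"dy":0,"dz":0,"ax":0,"ay":0,"az":0,"gripper":0.2}]'

```text
clock: 18.08
eef_pos: [489.9, -215.9, 13.7]
eef_rot: [-3.14, 0.002, 0.151]
wrist_force: [0.0, 0.8, 0.5]
finger_gap: 75.3
finger_force: 0.0
```

Run:
```python
from h import *
t=Cam(np.load("top0.npz"));s=Cam(np.load("side0.npz"))
def ell(cam,c,r,z):
    a=np.radians(np.arange(0,360,5));q=np.array([cam.px([c[0]+r*np.cos(x),c[1]+r*np.sin(x),z]) for x in a]);return np.r_[q.min(0),q.max(0)].round(1)
for c in((602,140),(602,145)):print(c,"side rim",ell(s,c,74,105),"brick",ell(s,c,92,30),"top rim",ell(t,c,74,105))
p=s.px([602,140,90]).astype(int);print(p)
g=s.im[:,:,::-1].mean(2)
for u in(279,):print("col",u,g[140:225,u].astype(int).tolist())
m=cv2.inRange(s.hsv,np.array((0,0,0)),np.array((180,255,45)));ys,xs=np.where(m[172:200,265:295]);print("black rows",np.bincount(ys),"cols",np.bincount(xs))
```

```text
(602, 140) side rim [260.7 157.4 300.7 180.9] brick [255.5 170.4 303.6 200.2] top rim [187.5 136.9 234.6 182.4]
(602, 145) side rim [260.5 156.7 300.4 180. ] brick [255.3 169.7 303.3 199.3] top rim [185.9 136.8 233.  182.4]
[280 171]
col 279 [173, 175, 175, 174, 173, 172, 171, 172, 170, 169, 168, 166, 163, 160, 159, 159, 154, 138, 115, 98, 91, 92, 92, 94, 93, 95, 92, 93, 94, 94, 90, 89, 91, 89, 86, 82, 85, 83, 73, 52, 27, 9, 1, 0, 9, 6, 4, 6, 7, 0, 1, 36, 66, 83, 91, 93, 98, 104, 111, 114, 115, 115, 110, 100, 94, 90, 89, 89, 89, 88, 92, 93, 88, 92, 95, 92, 90, 93, 104, 125, 150, 162, 165, 165, 164]
black rows [ 0  0  0  0  0  0  0  2  8 10 10 10 10 10 10 10 10 10 10  7] cols [ 0  0  0  0  0  0  0  0  0  0 11 12 13 12 12 12 12 12 11 10]
```

jog_arm --commands '[{"dx":0,"dy":0,"dz":0,"ax":0,"ay":0,"az":0,"gripper":0.5},{"dx":0,"dy":0,"dz":0,"ax":0,"ay":0,"az":0,"gripper":0.65},{"dx":0,"dy":0,"dz":0,"ax":0,"ay":0,"az":0,"gripper":0.8},{"dx":0,"dy":0,"dz":0,"ax":0,"ay":0,"az":0,"gripper":1},{"dx":0,"dy":0,"dz":0,"ax":0,"ay":0,"az":0,"gripper":1},{"dx":0,"dy":0,"dz":0,"ax":0,"ay":0,"az":0,"gripper":1}]'

```text
clock: 18.82
eef_pos: [490.5, -216.5, 14.8]
eef_rot: [3.142, -0.0, 0.152]
wrist_force: [-1.4, 1.1, 3.6]
finger_gap: 34.0
finger_force: 40.0
```

The grip is good, with a gap of 34.0 against the 34 mm width. Next: lift, turn to heading 77° and move in front of the patch.

jog_arm --commands '[{"dx":0,"dy":0,"dz":-0.9,"ax":0,"ay":0,"az":0,"gripper":1},{"dx":0,"dy":0,"dz":-1,"ax":0,"ay":0,"az":0,"gripper":1},{"dx":0,"dy":0,"dz":-1,"ax":0,"ay":0,"az":0,"gripper":1},{"dx":0,"dy":0,"dz":0,"ax":0,"ay":0,"az":-0.975,"gripper":1},{"dx":0,"dy":0,"dz":0,"ax":0,"ay":0,"az":-0.975,"gripper":1},{"dx":0,"dy":0,"dz":0,"ax":0,"ay":0,"az":-0.975,"gripper":1},{"dx":0,"dy":0,"dz":0,"ax":0,"ay":0,"az":-0.975,"gripper":1},{"dx":0,"dy":0,"dz":0,"ax":0,"ay":0,"az":-0.975,"gripper":1},{"dx":0,"dy":0,"dz":0,"ax":0,"ay":0,"az":-0.975,"gripper":1},{"dx":0,"dy":0,"dz":0,"ax":0,"ay":0,"az":-0.975,"gripper":1}]'

```text
clock: 20.08
eef_pos: [490.3, -216.4, 130.3]
eef_rot: [-3.141, -0.0, 1.349]
wrist_force: [0.1, -0.5, -1.3]
finger_gap: 33.5
finger_force: 40.0
```

jog_arm --commands '[{"dx":0.68,"dy":0.14,"dz":0,"ax":0,"ay":0,"az":0,"gripper":1},{"dx":0.68,"dy":0.14,"dz":0,"ax":0,"ay":0,"az":0,"gripper":1},{"dx":0.68,"dy":0.14,"dz":0,"ax":0,"ay":0,"az":0,"gripper":1},{"dx":0.68,"dy":0.14,"dz":0,"ax":0,"ay":0,"az":0,"gripper":1},{"dx":0.58,"dy":0.14,"dz":0,"ax":0,"ay":0,"az":0,"gripper":1},{"dx":0,"dy":0,"dz":0.7,"ax":0,"ay":0,"az":0,"gripper":1},{"dx":0,"dy":0,"dz":0.7,"ax":0,"ay":0,"az":0,"gripper":1},{"dx":0,"dy":0,"dz":0.09,"ax":0,"ay":0,"az":0,"gripper":1},{"dx":0,"dy":0,"dz":0,"ax":0,"ay":0,"az":0,"gripper":1}]'

```text
clock: 21.2
eef_pos: [547.8, -94.3, 71.6]
eef_rot: [3.141, -0.0, 1.343]
wrist_force: [0.9, 0.4, -1.3]
finger_gap: 33.9
finger_force: 40.0
```

Run:
```python
from cell import cams,manip
from h import *
st=manip.read_state();print(st["eef_pos"],st["eef_rot"],st["clock"])
s=Cam(cams.camera("side"));t=Cam(cams.camera("top"));np.savez("t3.npz",im=t.im);np.savez("s3.npz",im=s.im)
c=np.array([602,140.]);a=np.radians(77);u=np.array([np.cos(a),np.sin(a)])
N=c-u*144
print("pred nose/tail side",s.px([*N,73]),s.px([*(N-150*u),73]),"top",t.px([*N,90]),t.px([*(N-150*u),90]))
f=lambda im,x,y:cv2.resize(im[y:y+90,x:x+80,::-1],(400,450),interpolation=cv2.INTER_CUBIC)
cv2.imwrite("pics/q.png",np.hstack([f(s.im,240,150),f(t.im,205,130)]))
```

```text
[547.79113208 -94.34110011  71.60372012] [ 3.14129915e+00 -6.35929608e-06  1.34283142e+00] 21.2
pred nose/tail side [277.28354309 200.27435774] [273.70465008 230.84084226] top [255.58766691 171.13952336] [301.96758196 182.14773893]
```

View pics/q.png

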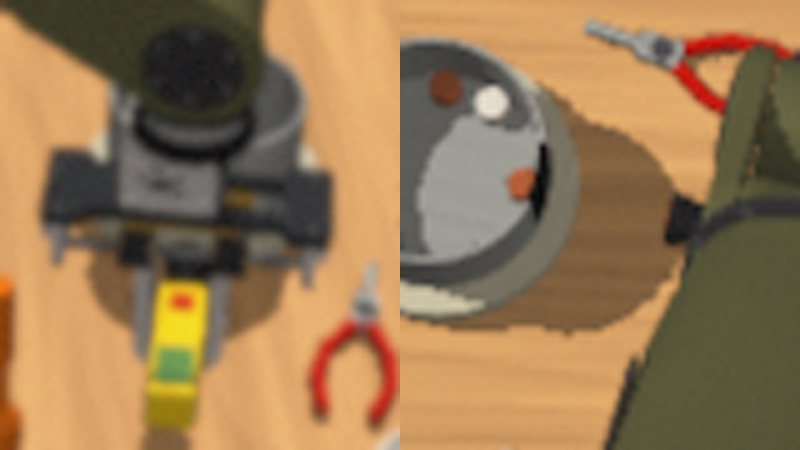

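In the picture the thermometer is held level, with the red button up. The nose face in the top panel is at about (668,217) and the patch arc at (541,180). Checking the aim numerically.

Run:
```python
from h import *
t=Cam(np.load("top0.npz"));s=Cam(np.load("side0.npz"));im=np.load("t3.npz")["im"];t.im=im
c=np.array([602,140.])
g=im[160:185,250:275].max(2);print(g[4:22,:16])
arc=(205+(541-400+.5)/5-.5,130+180.5/5-.5);A=t.on(arc,105)[:2]
for z in(73,):
    N=t.on((205+(668-400+.5)/5-.5,130+217.5/5-.5),z)[:2];print("nose",N,"dist axis",np.linalg.norm(N-c)-74,"bearing to axis",np.degrees(np.arctan2(*(c-N)[::-1])),"to arc",A,np.degrees(np.arctan2(*(A-N)[::-1])))
b=np.load("s3.npz")["im"];s.hsv=cv2.cvtColor(np.ascontiguousarray(b),cv2.COLOR_RGB2HSV)
e=big(s.mask((24,120,70),(34,255,255),(415,315,450,375)));print(cv2.minAreaRect(e),cv2.boundingRect(e))
a=np.radians(77);u=np.array([np.cos(a),np.sin(a)]);T=np.array([547.8,-94.3])
print("axis line lateral miss of tool at pot", np.cross(u,c-T),"grasp dist",(c-T)@u-74, "tail pred",s.px([*(T-60*u),56.5]),s.px([*(T-60*u),90.5]),"body front top",s.px([*(T+45*u),90.5]))
```

```text
[[131 131 132 131 130 130 131 156 203 222 221 222 221 221 222 222]
 [125 126 124 125 125 125 125 125 148 194 215 216 216 216 216 217]
 [123 123 123 124 123 122 122 123 124 164 213 213 213 212 213 213]
 [121 120 119 121 121 120 120 119 120 142 186 208 208 210 210 210]
 [120 119 119 119 119 120 119 118 120 111 124 166 183 193 207 198]
 [120 120 120 121 119 120 121 121 116  94  55  86 116 147 192 195]
 [120 122 122 124 123 122 123 122 111  79  37  35  30  81 130 144]
 [125 125 125 126 126 123 124 126 109  67  38  34  36  35  32  58]
 [127 129 128 127 129 129 128 132 115  49  39  36  36  37  35  70]
 [129 129 128 129 128 127 129 129 106  40  37  36  38  38  38  70]
 [129 130 129 129 129 128 129 117  83  34  38  38  35  42  49  62]
 [131 131 133 131 132 131 132 114  63  33  35  34  35  40  48  54]
 [126 126 127 127 127 127 127 107  41  31  31  31  36  42  48  49]
 [122 122 124 123 123 124 124 102  26  27  28  28  34  50  58  51]
 [121 122 122 123 122 123 123 110  63  37  48  59  60  57  61  64]
 [123 123 123 123 124 124 125 120 109  99 101  97  71  58  68  73]
 [128 126 127 127 128 127 129 127 128 127 125 114  77  65  82  80]
 [132 129 130 130 129 130 131 130 131 131 142 136  64  66  87  84]]
nose [567.8812681   -8.72129318] dist axis 78.58476631043598 bearing to axis 77.07913343153388 to arc [582.78095445  71.30288791] 79.45288126284467
((274.60003662109375, 220.2000274658203), (9.674708366394043, 27.53571128845215), 7.125016689300537) (270, 207, 11, 28)
axis line lateral miss of tool at pot -0.10482547859223956 grasp dist 166.4872533246181 tail pred [273.24826771 235.96811081] [273.77331798 228.32135804] body front top [276.37517132 206.22815611]<stdin>:11: DeprecationWarning: Arrays of 2-dimensional vectors are deprecated. Use arrays of 3-dimensional vectors instead. (deprecated in NumPy 2.0)
```

The line of sight passes through the pot axis: bearing 77.1° against heading 77°. It is level, with a stand-off of about 78 mm. I'll close in 4 mm and hold for 3 s.

jog_arm --commands '[{"dx":0.1,"dy":0,"dz":0,"ax":0,"ay":0,"az":0,"gripper":1},{"dx":0,"dy":0,"dz":0,"ax":0,"ay":0,"az":0,"gripper":1},{"dx":0,"dy":0,"dz":0,"ax":0,"ay":0,"az":0,"gripper":1},{"dx":0,"dy":0,"dz":0,"ax":0,"ay":0,"az":0,"gripper":1},{"dx":0,"dy":0,"dz":0,"ax":0,"ay":0,"az":0,"gripper":1},{"dx":0,"dy":0,"dz":0,"ax":0,"ay":0,"az":0,"gripper":1},{"dx":0,"dy":0,"dz":0,"ax":0,"ay":0,"az":0,"gripper":1},{"dx":0,"dy":0,"dz":0,"ax":0,"ay":0,"az":0,"gripper":1},{"dx":0,"dy":0,"dz":0,"ax":0,"ay":0,"az":0,"gripper":1},{"dx":0,"dy":0,"dz":0,"ax":0,"ay":0,"az":0,"gripper":1}]'

```text
clock: 22.55
eef_pos: [548.5, -90.3, 71.1]
eef_rot: [3.142, -0.0, 1.343]
wrist_force: [-0.3, -0.3, -1.6]
finger_gap: 33.5
finger_force: 40.0
```

jog_arm --commands '[{"dx":0,"dy":0,"dz":0,"ax":0,"ay":0,"az":0,"gripper":1},{"dx":0,"dy":0,"dz":0,"ax":0,"ay":0,"az":0,"gripper":1},{"dx":0,"dy":0,"dz":0,"ax":0,"ay":0,"az":0,"gripper":1},{"dx":0,"dy":0,"dz":0,"ax":0,"ay":0,"az":0,"gripper":1},{"dx":0,"dy":0,"dz":0,"ax":0,"ay":0,"az":0,"gripper":1},{"dx":0,"dy":0,"dz":0,"ax":0,"ay":0,"az":0,"gripper":1},{"dx":0,"dy":0,"dz":0,"ax":0,"ay":0,"az":0,"gripper":1},{"dx":0,"dy":0,"dz":0,"ax":0,"ay":0,"az":0,"gripper":1},{"dx":0,"dy":0,"dz":0,"ax":0,"ay":0,"az":0,"gripper":1},{"dx":0,"dy":0,"dz":0,"ax":0,"ay":0,"az":0,"gripper":1}]'

```text
clock: 23.8
eef_pos: [548.5, -90.3, 71.1]
eef_rot: [-3.142, 0.0, 1.343]
wrist_force: [-0.1, -0.2, -1.4]
finger_gap: 33.6
finger_force: 40.0
```

jog_arm --commands '[{"dx":0,"dy":0,"dz":0,"ax":0,"ay":0,"az":0,"gripper":1},{"dx":0,"dy":0,"dz":0,"ax":0,"ay":0,"az":0,"gripper":1},{"dx":0,"dy":0,"dz":0,"ax":0,"ay":0,"az":0,"gripper":1},{"dx":0,"dy":0,"dz":0,"ax":0,"ay":0,"az":0,"gripper":1},{"dx":-0.5,"dy":0,"dz":0,"ax":0,"ay":0,"az":0,"gripper":1},{"dx":-0.8,"dy":0,"dz":0,"ax":0,"ay":0,"az":0,"gripper":1},{"dx":-0.5,"dy":0,"dz":-0.8,"ax":0,"ay":0,"az":0,"gripper":1},{"dx":0,"dy":0,"dz":-0.8,"ax":0,"ay":0,"az":0,"gripper":1},{"dx":0,"dy":0,"dz":-0.4,"ax":0,"ay":0,"az":0,"gripper":1},{"dx":0,"dy":0,"dz":0,"ax":0,"ay":0,"az":0,"gripper":1}]'

```text
clock: 25.05
eef_pos: [532.4, -160.8, 151.5]
eef_rot: [3.14, 0.0, 1.343]
wrist_force: [-0.7, -0.2, -2.6]
finger_gap: 33.9
finger_force: 40.0
```

jog_arm --commands '[{"dx":0,"dy":0,"dz":0,"ax":0,"ay":0,"az":0.97,"gripper":1},{"dx":0,"dy":0,"dz":0,"ax":0,"ay":0,"az":0.97,"gripper":1},{"dx":0,"dy":0,"dz":0,"ax":0,"ay":0,"az":0.97,"gripper":1},{"dx":0,"dy":0,"dz":0,"ax":0,"ay":0,"az":0.97,"gripper":1},{"dx":0,"dy":0,"dz":0,"ax":0,"ay":0,"az":0.97,"gripper":1},{"dx":0,"dy":0,"dz":0,"ax":0,"ay":0,"az":0.97,"gripper":1},{"dx":0,"dy":0,"dz":0,"ax":0,"ay":0,"az":0.97,"gripper":1},{"dx":0,"dy":0,"dz":0,"ax":0,"ay":0,"az":0.97,"gripper":1}]'

```text
clock: 26.05
eef_pos: [531.7, -160.2, 149.3]
eef_rot: [-3.141, 0.002, -0.017]
wrist_force: [0.9, -0.6, -1.1]
finger_gap: 33.7
finger_force: 40.0
```

jog_arm --commands '[{"dx":-0.135,"dy":0.978,"dz":0,"ax":0,"ay":0,"az":0,"gripper":1},{"dx":-0.135,"dy":0.978,"dz":0,"ax":0,"ay":0,"az":0,"gripper":1},{"dx":-0.135,"dy":0.978,"dz":0,"ax":0,"ay":0,"az":0,"gripper":1},{"dx":-0.135,"dy":0.978,"dz":0,"ax":0,"ay":0,"az":0,"gripper":1},{"dx":-0.135,"dy":0.978,"dz":0,"ax":0,"ay":0,"az":0,"gripper":1},{"dx":-0.135,"dy":0.978,"dz":0,"ax":0,"ay":0,"az":0,"gripper":1},{"dx":0,"dy":0,"dz":1,"ax":0,"ay":0,"az":0,"gripper":1},{"dx":0,"dy":0,"dz":1,"ax":0,"ay":0,"az":0,"gripper":1},{"dx":0,"dy":0,"dz":0,"ax":0,"ay":0,"az":0,"gripper":1},{"dx":0,"dy":0,"dz":0,"ax":0,"ay":0,"az":0,"gripper":1}]'

```text
clock: 27.3
eef_pos: [497.5, -395.0, 72.0]
eef_rot: [3.141, -0.001, -0.011]
wrist_force: [-0.0, -0.8, -1.2]
finger_gap: 33.9
finger_force: 40.0
```

Run:
```python
from cell import cams,manip
from h import *
s=Cam(cams.camera("side"))
b=big(s.mask((105,150,60),(125,255,255),(340,430,520,560)));print("mat",cv2.boundingRect(b),cv2.contourArea(b))
y=big(s.mask((24,120,70),(34,255,255),(300,350,560,560)));print("yellow",cv2.boundingRect(y),cv2.minAreaRect(y))
print(manip.read_state()["eef_pos"])
```

```text
mat (244, 300, 68, 29) 1274.5
yellow (251, 291, 14, 15) ((257.5, 298.0), (14.0, 13.0), 90.0)
[ 497.78545545 -395.16925889   72.65487394]
```

jog_arm --commands '[{"dx":0,"dy":0,"dz":0.7,"ax":0,"ay":0,"az":0,"gripper":1},{"dx":0,"dy":0,"dz":0.4,"ax":0,"ay":0,"az":0,"gripper":1},{"dx":0,"dy":0,"dz":0.15,"ax":0,"ay":0,"az":0,"gripper":1},{"dx":0,"dy":0,"dz":0.05,"ax":0,"ay":0,"az":0,"gripper":1},{"dx":0,"dy":0,"dz":0,"ax":0,"ay":0,"az":0,"gripper":1},{"dx":0,"dy":0,"dz":0,"ax":0,"ay":0,"az":0,"gripper":1}]'

```text
clock: 28.1
eef_pos: [497.4, -395.0, 19.7]
eef_rot: [3.141, -0.001, -0.011]
wrist_force: [0.4, -0.3, -1.5]
finger_gap: 34.0
finger_force: 40.0
```

jog_arm --commands '[{"dx":0,"dy":0,"dz":0.025,"ax":0,"ay":0,"az":0,"gripper":1},{"dx":0,"dy":0,"dz":0,"ax":0,"ay":0,"az":0,"gripper":1},{"dx":0,"dy":0,"dz":0,"ax":0,"ay":0,"az":0,"gripper":1}]'

```text
clock: 28.48
eef_pos: [497.3, -395.0, 18.9]
eef_rot: [3.141, -0.001, -0.011]
wrist_force: [-2.1, 2.0, 6.0]
finger_gap: 34.1
finger_force: 40.0
```

It's in contact with the mat. Releasing, rising and withdrawing.

jog_arm --commands '[{"dx":0,"dy":0,"dz":0,"ax":0,"ay":0,"az":0,"gripper":0.55},{"dx":0,"dy":0,"dz":0,"ax":0,"ay":0,"az":0,"gripper":0.3},{"dx":0,"dy":0,"dz":0,"ax":0,"ay":0,"az":0,"gripper":0.2},{"dx":0,"dy":0,"dz":0,"ax":0,"ay":0,"az":0,"gripper":0.2},{"dx":0,"dy":0,"dz":-0.8,"ax":0,"ay":0,"az":0,"gripper":0.2},{"dx":0,"dy":0,"dz":-1,"ax":0,"ay":0,"az":0,"gripper":0.2},{"dx":0,"dy":0,"dz":-1,"ax":0,"ay":0,"az":0,"gripper":0.2},{"dx":0,"dy":0,"dz":-1,"ax":0,"ay":0,"az":0,"gripper":0.2},{"dx":0,"dy":0,"dz":-1,"ax":0,"ay":0,"az":0,"gripper":0.2}]'

```text
clock: 29.6
eef_pos: [497.0, -394.7, 211.4]
eef_rot: [-3.142, -0.0, -0.011]
wrist_force: [-1.2, -0.2, -0.2]
finger_gap: 74.8
finger_force: 0.0
```

jog_arm --commands '[{"dx":-0.8,"dy":0,"dz":0,"ax":0,"ay":0,"az":0,"gripper":0.2},{"dx":-0.9,"dy":0,"dz":0,"ax":0,"ay":0,"az":0,"gripper":0.2},{"dx":-0.9,"dy":0,"dz":0,"ax":0,"ay":0,"az":0,"gripper":0.2},{"dx":-0.9,"dy":0,"dz":0,"ax":0,"ay":0,"az":0,"gripper":0.2},{"dx":-0.9,"dy":0,"dz":0,"ax":0,"ay":0,"az":0,"gripper":0.2},{"dx":-0.8,"dy":0,"dz":0,"ax":0,"ay":0,"az":0,"gripper":0.2},{"dx":0,"dy":0,"dz":0,"ax":0,"ay":0,"az":0,"gripper":0.2},{"dx":0,"dy":0,"dz":0,"ax":0,"ay":0,"az":0,"gripper":0.2}]'

```text
clock: 30.6
eef_pos: [289.6, -392.5, 210.2]
eef_rot: [3.141, -0.0, -0.012]
wrist_force: [1.2, 0.9, 0.2]
finger_gap: 75.3
finger_force: 0.0
```

Run:
```python
from cell import cams,manip
from h import *
s=Cam(cams.camera("side"));t=Cam(cams.camera("top"))
for n,c,r in(("side",s,(340,430,520,560)),("top",t,(550,240,630,370))):
    M=c.mask((105,150,60),(125,255,255),r);y=c.mask((24,120,70),(34,255,255),r)
    if not M.any() or not y.any():print(n,"hidden");continue
    e=np.vstack([x for x in cv2.findContours(M,0,1)[0]]);b=cv2.minAreaRect(e);k=big(y);q=cv2.minAreaRect(k)
    print(n,"mat",b,c.on(b[0],4).round(1),"yellow",q,c.on(q[0],22).round(1))
rd=t.mask((0,150,90),(8,255,255),(550,240,630,370));print("red",[c for c in np.argwhere(rd).mean(0)] if rd.any() else None)
# changes against the first pictures
for n,c in(("side",s),("top",t)):
    d=cv2.absdiff(c.im,np.load(n+"0.npz")["image"]).max(2);d=cv2.morphologyEx((d>60).astype(np.uint8),cv2.MORPH_OPEN,np.ones((3,3)))
    print(n,[tuple(x[:5]) for x in cv2.connectedComponentsWithStats(d)[2][1:] if x[4]>15])
print(manip.read_state()["eef_pos"],manip.read_state()["clock"])
```

```text
side mat ((277.6481628417969, 312.837890625), (26.52832794189453, 67.12982940673828), 85.68397521972656) [ 514.2 -396.4    4. ] yellow ((269.91680908203125, 308.87652587890625), (14.441915512084961, 38.48714828491211), 85.76361083984375) [ 492.2 -393.5   22. ]
top mat ((374.735107421875, 196.4930877685547), (55.77000045776367, 26.018159866333008), 88.31531524658203) [ 510.1 -394.6    4. ] yellow ((376.7337646484375, 201.04522705078125), (32.26514434814453, 11.528363227844238), 87.95458984375) [ 491.5 -396.1   22. ]
red [np.float64(191.0), np.float64(377.5)]
side [(np.int32(37), np.int32(44), np.int32(5), np.int32(11), np.int32(38)), (np.int32(42), np.int32(62), np.int32(12), np.int32(25), np.int32(107)), (np.int32(87), np.int32(123), np.int32(19), np.int32(15), np.int32(189)), (np.int32(74), np.int32(126), np.int32(5), np.int32(4), np.int32(18)), (np.int32(76), np.int32(131), np.int32(6), np.int32(12), np.int32(57)), (np.int32(158), np.int32(139), np.int32(54), np.int32(147), np.int32(4253)), (np.int32(205), np.int32(138), np.int32(5), np.int32(14), np.int32(64)), (np.int32(135), np.
[... 1782 characters left out ...]
np.int32(261), np.int32(66), np.int32(40), np.int32(1545)), (np.int32(499), np.int32(279), np.int32(6), np.int32(10), np.int32(46)), (np.int32(468), np.int32(303), np.int32(12), np.int32(7), np.int32(59)), (np.int32(462), np.int32(320), np.int32(13), np.int32(15), np.int32(133)), (np.int32(479), np.int32(335), np.int32(33), np.int32(49), np.int32(889)), (np.int32(399), np.int32(348), np.int32(18), np.int32(10), np.int32(66)), (np.int32(387), np.int32(360), np.int32(44), np.int32(24), np.int32(612)), (np.int32(379), np.int32(363), np.int32(6), np.int32(4), np.int32(19)), (np.int32(353), np.int32(364), np.int32(22), np.int32(15), np.int32(190))]
[ 289.82820229 -392.40409764  209.98301067] 30.7
```

The thermometer lies centred on the mat, within about 3 mm, with the red button up. Only the things I meant to move, the beads and the arm have changed since the first pictures.

```bash
python3 -c "
from cell import job
print(job.sign_off())"
```

```text
the job is handed in; nothing more can be done
None
```

I handed the job in at about 31 s: I stirred the beads three turns, stood the stirrer on the coaster, held the thermometer on the patch from about 75 mm for nearly 3 s, and laid it on the mat. The last pictures showed nothing else disturbed, but the sign-off gave no verdict.

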